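Snap the cover back onto the receipt printer and keep it pressed

ROBOT

A 6-joint arm with a two-finger parallel gripper is mounted at the origin on a cart in front of the work surface, level with it; the furniture and walls round the work are solid. World frame = base frame: x ahead of the robot, y to its left, z up, the work surface at z = 0. Lengths are in m, angles in degrees, forces in N, time in s.
With the tool pointing down it reaches from about 0.4 to 0.825 m from the base axis. Payload 7 kg.
Tool frame: the origin (TCP) lies on the centre line of the jaws, within the pads' length; the fingertips stand 19 mm ahead of it and the grasp point (between the pads) is the TCP (r.tip_extent is the distance from the TCP to the fingertips, in m); z points along the fingers, y is the line along which they close (so a half turn about z gives the same grasp; the last joint's range is limited). The gripper opens to 88 mm and grips with 3 to 60 N. Pads are 19 mm wide; open, the fingers measure 130 mm over their backs; the gripper's body (78 mm by 193 mm) begins 47 mm behind the grasp point.
Start: joints at [90.648, 20.546, 0.682, 0, -70.136, -16.507], TCP at [0.184, 0.649, 0.246] pointing down, gripper open.
Joint ranges: [-176.03, 176.03], [-82.01, 121.73], [-58.28, 71.71], [-173.87, 95.51], [-174.79, -0.11], [-173.66, 173.66]. Speed limits (degrees/s): [136.94, 136.94, 172.46, 180, 180, 180].

INTERFACE

Orientations are given as [roll, pitch, yaw] about the fixed x, y, z axes, in that order (R = Rz(yaw) Ry(pitch) Rx(roll)).
In Python, from plant import r gives the robot as it stands. The module is installed in compiled form; this text tells all that it offers.
- The arm moves only by the tool jog_arm, never from a script. Its argument "deltas" is a list that holds one entry, the list of rows, each a list of 5 numbers: the opening, from -1 (shut) to 1 (fully open), then the shift along the world's x, y, z in cm, then the turn about the world's z in rad. In form: [[[claw, dx, dy, dz, turn], ...]]. A call has 1 to 8 rows; each row shifts and turns the commanded pose from where the row before left it; what a row does not reach is not made up. A row lasts 1/8 s, in which the tool goes at most 62.5 mm and 10.7 degrees, less where a joint would pass 70% of its speed; a pose out of reach is approached as far as the arm can. A call with a gripper value outside its range is refused whole. The fingers move at their own pace and stop on an object; "force" is the grip in N (left out, the last holds). Time passes only in rows, so rows that do not move let the fingers close. It gives the time, the measured TCP pose, the force, the opening and the grip force at its end, in the units of the state.
- r.get_state(): the state, without advancing time (a new reading comes with each control period).
- r.capture(name): name is "scene" or "side" or "wrist"; returns the picture (480x640x3 uint8, blue, green, red); there is no depth.
- r.camera_info(name): a dict with "fx", "fy", "cx", "cy" (pixels), "view" (4x4, takes a point from world to camera coordinates). Camera axes: x right, y up, looking along -z (the intrinsics and any distortion apply to the point x, -y, -z); pixel columns grow to the right and rows downward; lengths in m; the calibration is good to about 2 mm. A picture is of the moment at which its call begins: read the wrist's pose just before it. camera_info takes no time and is no camera call; for the wrist camera it gives the pose at the moment of the call.
- r.close_job(): hands the job in; it is judged then, once.
The state is a dict: "time_s": time; "joints": joint angles; "qd": joint speeds; "joint_torque": joint torques, N m; "tcp_pos": TCP position; "eef_rot": TCP orientation; "contact_force": force on the tool from outside, world axes, zero at the start; "moment": the same for the moment, N m; "gripper_width": finger opening in m; "gripper_force": force on a finger pad.
Only numpy, scipy, OpenCV 4.12 (cv2) and the standard library are available. Lean on these libraries where they do the work, as an engineer would, in place of code of your own. Each camera call takes 0.05 s, during which the arm holds its last target. There are 200 camera calls.

TASK

The receipt printer on the counter has a fresh paper roll in, but its white cover lies beside it. Pick the cover up (it has a blue grip bar), set it square over the open bay and press it down until both side catches snap, then keep pressing so that the rubber seal stays well squeezed (a push of about 10 N): the program finishes while the fingers are still holding the cover pressed down. Do not disturb the tins and jars on the counter.

Things in the scene. Friction and masses are not known exactly. Their poses are not given: they have to be found in the camera images.
- printer: Grey receipt printer, fixed, 150 x 150 mm, 85 mm high. Origin: centre of its underside; z up, front (paper slot) at -x. Its top has an open bay, 90 mm along x, 106 mm along y, centred on the origin, with a paper roll in it. Midway along each bay side wall (+y, -y) is a sprung round steel catch bar, 12 mm thick, axis 8 mm below the top face; it yields outward.
- printer_mouth (a point): Centre of the bay mouth, level with the top face. As the cover goes in squarely, its beads meet the catches when its origin is 6 mm below this point; the push climbs to 10 N or so and drops once the origin is 14 mm below, when both catches snap in over the beads. The plate meets the free seal with the origin 17 mm below.
- gasket (a joint): Black rubber seal, a frame of 110 x 120 mm round the bay, 5 mm proud of the printer's top face. The value is how far it is squeezed down: 0 free, 0.006 m at the stop. It is springy, 4 N per mm. With the cover snapped on and left alone it reads about 0.002; with a push of 10 N on the cover about 0.004.
- cover: Loose white cover, 0.16 kg, standing on its legs. Origin: centre, level with the feet of the legs; z up. Plate 112 (x) by 122 mm (y), underside 22 and top 29 mm above the origin. On top a blue grip bar. Below, two legs 84 mm long along x, 5 mm thick, at y = +-43.5 mm, 3 mm play in the bay; each has an outer round bead, 6 mm radius. Symmetric: fits either way round, x along printer x.
- cover_grip (a point): Grip bar of the cover, blue, ribbed: 64 mm along x, 18 mm wide (y), from 29 mm (plate top) to 53 mm above the cover's origin. This point is on its centre line, 48 mm above the origin; the fingers take the bar across its width.
- tin_0: Food tin with tomato label, 76 mm across, 58 mm high, origin under its centre; leave it alone.
- tin_1: Food tin with pale label, 76 mm across, 58 mm high, origin under its centre; leave it alone.
- jam_jar: Jam jar with black lid, 63 mm across, 85 mm high, origin under its centre; leave it alone.
- honey_jar: Honey jar with red lid, 52 mm across, 74 mm high, origin under its centre; leave it alone.

How it is judged (in metres and radians):
On the way, in this order (a step that is already met when the one before it is completed fails the run):
1. the cover is lifted clear of the counter in the fingers (height (world z) of cover above 0.03 m and contact force between the fingers and cover above 1 N), for 0.2 s.
2. the cover has snapped past both catches, square in the bay (z of cover in the frame of printer_mouth below -0.0155 m and horizontal distance between cover and printer_mouth below 0.006 m and angle between cover's own z axis and vertical below 0.06 rad).
At the end, for the whole second after the job is handed in: Cover snapped into the bay and at rest: origin 18.5 mm or more below the printer's top face, centred within 6 mm, tilt under 0.06 rad, x axes parallel within 0.1 rad; the fingers still touch it with over 3 N and press so that the seal is squeezed over 3 mm (about 2 mm when not pressed) (z of cover in the frame of printer_mouth below -0.0185 m and horizontal distance between cover and printer_mouth below 0.006 m and angle between cover's own z axis and vertical below 0.06 rad and angle between the x axis of cover and the x axis of printer, either way round below 0.1 rad and value of joint gasket above 0.003 m and contact force between the fingers and cover above 3 N and linear speed of cover below 0.02 m/s); the arm keeps its last pose, push and grip.
It fails at once if a tin or jar is pushed away or knocked over (distance of any of tin_0, tin_1, jam_jar, honey_jar from where it was at the start of the episode above 0.03 m or angle between any of tin_0, tin_1, jam_jar, honey_jar's own z axis and vertical above 0.5 rad).
It also fails if it takes over 48 s, if anything falls off the work surface, if the arm or the gripper's body presses on something with over 40 N, if the wrist force passes 120 N, or if a joint passes its speed limit or range.

## Working session

There is one attempt and no reset: what is moved stays moved. The work goes in short steps, Python scripts to look and compute and a tool call to move; the robot and the scene stay as the last step left them, time stands still between calls to the robot, and variables do not carry over. Pictures are saved under pics/ and viewed, at most 10 in all, crops included, and the job is handed in when it is done.

Besides the shell and the picture viewer there is one more tool, called by a JSON object that holds its "api" and its "payload". jog_arm: Moves the arm, as the interface text tells. Its arguments: {"type":"object","properties":{"deltas":{"type":"array"},"force":{"type":"number"}},"required":["deltas"]}

```bash
mkdir -p pics
python3 - <<'E'
from plant import r
import cv2,numpy as np
s=r.get_state(); print(s)
for n in ("scene","side"):
    cv2.imwrite(f"pics/{n}0.png",r.capture(n)); i=r.camera_info(n); print(n,{k:(np.round(v,4).tolist() if hasattr(v,'__len__') and not isinstance(v,str) else v) for k,v in i.items()})
E
```

```text
{'time_s': 0.0, 'joints': array([ 9.06500415e+01,  2.05910518e+01,  6.34178791e-01, -1.97338938e-02,
       -7.01365363e+01, -1.65066469e+01]), 'qd': array([-0.05002623,  0.00291751,  0.07284937, -0.05164737,  0.0126244 ,
        0.09222534]), 'joint_torque': array([-4.73323835e-04, -5.82711017e+01,  2.93048537e+01,  6.99741796e+00,
        7.01118741e-03, -1.57665850e-04]), 'tcp_pos': array([0.18433409, 0.64886588, 0.24463129]), 'eef_rot': array([ 1.79905169e+02, -8.75594571e-03, -1.58633184e+01]), 'contact_force': array([-0.19359152, -0.76859208,  0.1700884 ]), 'moment': array([0.01301305, 0.00676443, 0.0216736 ]), 'gripper_force': 0.0, 'gripper_width': 0.08758883211688535}
scene {'fx': 561.7378817723255, 'fy': 561.7378817723255, 'cx': 317.3972983253542, 'cy': 248.60203267917686, 'view': [[0.8338, -0.5518, 0.0179, -0.497], [0.3389, 0.5372, 0.7724, -0.2649], [-0.4358, -0.6379, 0.6349, -1.1227], [0.0, 0.0, 0.0, 1.0]]}
side {'fx': 468.4897720152739, 'fy': 468.4897720152739, 'cx': 323.8358005892083, 'cy': 239.65947929195474, 'view': [[0.6959, -0.7181, -0.0072, -0.4094], [0.5955, 0.5715, 0.5646, -0.4254], [-0.4014, -0.3972, 0.8253, -0.8626], [0.0, 0.0, 0.0, 1.0]]}
```

View pics/scene0.png

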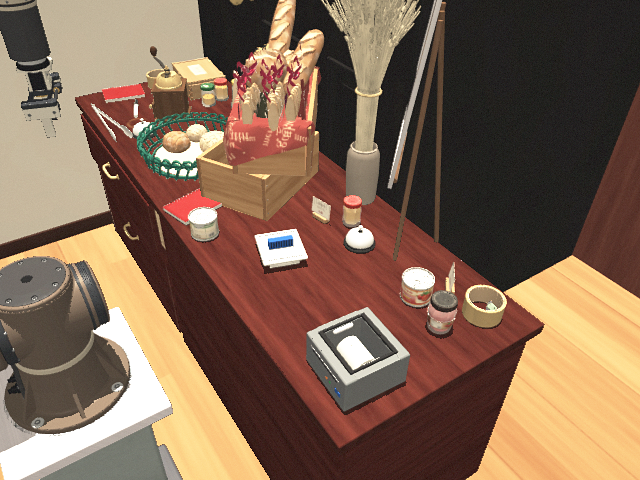

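View pics/side0.png

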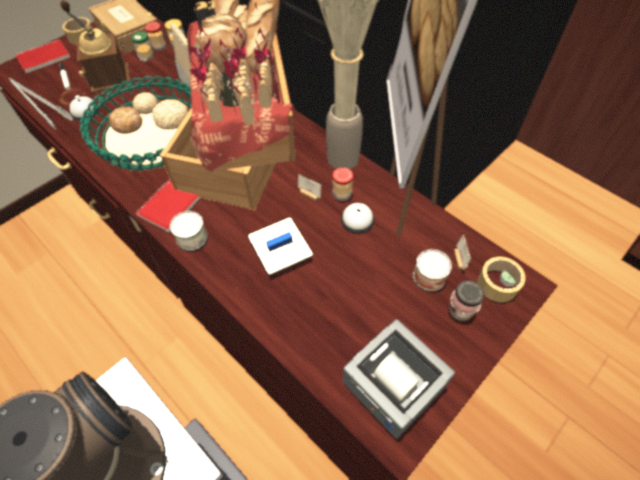

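Both views show the white cover with its blue grip (scene 280,242; side 279,241) and the printer with its dark bay (scene 357,345; side 398,376). A pale tin is at (203,223) in the scene view and the tomato tin and jam jar at (418,287) and (441,312).

```bash
cat > h.py <<'E'
from plant import r
import cv2,numpy as np
def ray(i,u,v):
    V=np.array(i["view"]);R=V[:3,:3];c=-R.T@V[:3,3]
    d=R.T@np.array([(u-i["cx"])/i["fx"],-(v-i["cy"])/i["fy"],-1.]);return c,d/np.linalg.norm(d)
def plane(i,u,v,z):
    c,d=ray(i,u,v);return c+d*(z-c[2])/d[2]
def tri(rs):
    A=sum(np.eye(3)-np.outer(d,d) for c,d in rs);b=sum((np.eye(3)-np.outer(d,d))@c for c,d in rs)
    return np.linalg.solve(A,b)
def blue(im):
    h=cv2.cvtColor(im,cv2.COLOR_BGR2HSV);return cv2.inRange(h,(100,120,50),(125,255,255))
def big(m):
    return max(cv2.findContours(m,cv2.RETR_EXTERNAL,cv2.CHAIN_APPROX_NONE)[0],key=cv2.contourArea)
E
python3 - <<'E'
from h import *
rs=[]
for n in ("scene","side"):
    im=cv2.imread(f"pics/{n}0.png");i=r.camera_info(n);m=blue(im)
    c=big(m);M=cv2.moments(c);u,v=M['m10']/M['m00'],M['m01']/M['m00'];rs.append(ray(i,u,v));print(n,i.keys(),u,v,plane(i,u,v,.045))
    pr={"scene":[(308,349),(367,311),(407,352),(346,388)],"side":[(345,376),(397,323),(452,373),(399,430)]}[n]
    P=np.array([plane(i,*p,.085) for p in pr]);print(P.round(3),P.mean(0))
    ts={"scene":[(203,212),(418,275),(441,298),(352,201)],"side":[(188,221),(433,260),(468,291),(343,173)]}[n]
    for t,z in zip(ts,(.058,.058,.085,.074)):print(plane(i,*t,z).round(3))
print(tri(rs)); print(np.round(r.camera_info("wrist")["view"],4),r.camera_info("wrist")["fx"])
E
```

```text
scene dict_keys(['fx', 'fy', 'cx', 'cy', 'view']) 280.09417040358744 241.76980568011956 [0.55570526 0.10976157 0.045     ]
[[ 0.408 -0.248  0.085]
 [ 0.567 -0.229  0.085]
 [ 0.565 -0.358  0.085]
 [ 0.417 -0.363  0.085]] [ 0.48915646 -0.29934692  0.085     ]
[0.44  0.311 0.058]
[ 0.755 -0.18   0.058]
[ 0.725 -0.283  0.085]
[0.789 0.126 0.074]
side dict_keys(['fx', 'fy', 'cx', 'cy', 'view']) 279.07979797979795 240.87575757575758 [0.55685264 0.11472369 0.045     ]
[[ 0.419 -0.22   0.085]
 [ 0.569 -0.222  0.085]
 [ 0.561 -0.36   0.085]
 [ 0.414 -0.353  0.085]] [ 0.49065617 -0.2889025   0.085     ]
[0.441 0.306 0.058]
[ 0.755 -0.179  0.058]
[ 0.727 -0.283  0.085]
[0.796 0.134 0.074]
[0.56090912 0.11974267 0.03588263]
[[-0.2742 -0.9617  0.0012  0.6736]
 [ 0.9139 -0.261  -0.3109  0.0398]
 [ 0.2993 -0.0841  0.9504 -0.3925]
 [ 0.      0.      0.      1.    ]] 382.73755527235807
```

Run:
```python
from h import *
i=r.camera_info("scene")
for p,z in [((203,185),0),((266,213),0),((316,165),0),((201,155),.1),((262,170),.1),((140,150),.0),((170,183),0)]:print(p,plane(i,*p,z).round(3))
```

```text
(203, 185) [0.527 0.515 0.   ]
(266, 213) [ 0.616  0.291 -0.   ]
(316, 165) [0.877 0.433 0.   ]
(201, 155) [0.533 0.516 0.1  ]
(262, 170) [0.642 0.352 0.1  ]
(140, 150) [0.44  0.815 0.   ]
(170, 183) [0.448 0.577 0.   ]
```

{"api": "jog_arm", "payload": {"deltas": [[[1,0,0,4,0],[1,0,-4,2,0],[1,3,-4,0,0],[1,3,-5,0,0]]]}}

```text
time_s: 0.6
tcp_pos: [0.2447, 0.5182, 0.3052]
eef_rot: [180.0, 0.0, -15.8]
contact_force: [0.3, 0.2, 0.1]
gripper_width: 0.0875
gripper_force: 0.0
```

{"api": "jog_arm", "payload": {"deltas": [[[1,2.5,-5.5,0,0],[1,2.5,-5.5,0,0],[1,2.5,-5.5,0,0],[1,2.5,-5.5,0,0],[1,3.5,-5,0,0],[1,4.5,-4,0,0],[1,4.5,-4,0,0],[1,4.5,-3,-4,0]]]}}

```text
time_s: 1.6
tcp_pos: [0.5141, 0.1403, 0.2706]
eef_rot: [-179.8, -0.3, -15.9]
contact_force: [1.2, 2.0, -0.9]
gripper_width: 0.0877
gripper_force: 0.0
```

{"api": "jog_arm", "payload": {"deltas": [[[1,3,-3,-4,0],[1,0,0,0,0],[1,0,0,0,0],[1,0,0,0,0]]]}}

```text
time_s: 2.1
tcp_pos: [0.5414, 0.1124, 0.2298]
eef_rot: [-179.9, -0.1, -15.8]
contact_force: [0.4, -0.3, -0.0]
gripper_width: 0.0877
gripper_force: 0.0
```

Run:
```python
from h import *
s=r.get_state();i=r.camera_info("wrist");im=r.capture("wrist");cv2.imwrite("pics/w1.png",im);np.save("w1.npy",i,allow_pickle=True)
print(s["tcp_pos"],s["eef_rot"])
c=big(blue(im));b=cv2.boxPoints(cv2.minAreaRect(c));print(b.round(1))
P=np.array([plane(i,*p,.053) for p in b]);print(P.round(4),P.mean(0))
```

```text
[0.54136937 0.11236719 0.22979676] [-1.79905812e+02 -9.71206959e-02 -1.57894447e+01]
[[300.7 239.9]
 [303.6 165.8]
 [324.5 166.6]
 [321.6 240.7]]
[[0.5324 0.135  0.053 ]
 [0.5925 0.1143 0.053 ]
 [0.5872 0.0981 0.053 ]
 [0.5268 0.1178 0.053 ]] [0.55971741 0.11632847 0.053     ]
```

View pics/w1.png

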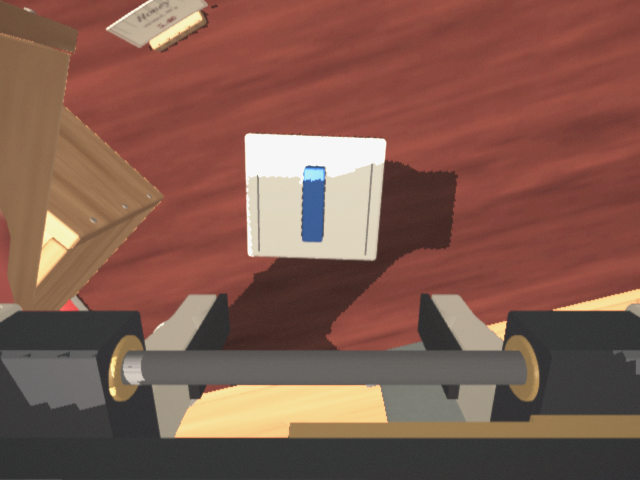

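The view shows the cover from above: plate corners near (246,134), (386,139), (377,260), (248,255), and the blue grip along (313,167)–(311,240). The gripper's own fingers and rod fill the bottom of the picture.

Run:
```python
from h import *
i=np.load("w1.npy",allow_pickle=True).item();im=cv2.imread("pics/w1.png")
h=cv2.cvtColor(im,cv2.COLOR_BGR2HSV);m=cv2.inRange(h,(0,0,130),(180,60,255))
m[:, :200]=0;m[:100]=0;m[290:]=0;m=cv2.morphologyEx(m,cv2.MORPH_CLOSE,np.ones((5,5)))
c=cv2.convexHull(big(m));q=cv2.approxPolyDP(c,0.04*cv2.arcLength(c,True),True)[:,0];print(q.tolist())
P=np.array([plane(i,*p,.029) for p in q]);print(P.round(4),P.mean(0))
for k in range(len(P)):
    e=P[(k+1)%len(P)]-P[k];print(np.linalg.norm(e),np.degrees(np.arctan2(e[1],e[0])))
```

```text
[[246, 134], [384, 139], [375, 258], [249, 255]]
[[0.6294 0.1561 0.029 ]
 [0.5931 0.0433 0.029 ]
 [0.4892 0.0761 0.029 ]
 [0.5246 0.19   0.029 ]] [0.55904924 0.11636044 0.029     ]
0.11848564347410089 -107.83198088306509
0.10892681475753672 162.4811826748635
0.11930626771620148 72.7530251714116
0.1101435349623471 -17.94592552130448
```

{"api": "jog_arm", "payload": {"deltas": [[[1,-0.5,-5,1,0.04],[1,-1,-5,1,0.04],[1,-1,-5,1,0.04],[1,-1,-5,1,0.04],[1,-1,-5,1,0.04],[1,-1,-5,0.5,0.04],[1,-1,-5,0,0.03],[1,0,-5,0,0]]]}}

```text
time_s: 3.15
tcp_pos: [0.4761, -0.2893, 0.2853]
eef_rot: [180.0, -0.2, -0.3]
contact_force: [1.8, 0.2, 0.1]
gripper_width: 0.0879
gripper_force: 0.0
```

{"api": "jog_arm", "payload": {"deltas": [[[1,0,0,0,0],[1,0,0,0,0],[1,0,0,0,0]]]}}

```text
time_s: 3.52
tcp_pos: [0.4766, -0.2874, 0.284]
eef_rot: [180.0, -0.1, -0.3]
contact_force: [-0.9, -0.2, 0.6]
gripper_width: 0.0877
gripper_force: 0.0
```

Run:
```python
from h import *
s=r.get_state();i=r.camera_info("wrist");im=r.capture("wrist");cv2.imwrite("pics/w2.png",im);np.save("w2.npy",i,allow_pickle=True)
print(s["tcp_pos"],s["eef_rot"])
```

```text
[ 0.47660771 -0.28738491  0.28399939] [ 1.79994341e+02 -6.13389318e-02 -2.88519957e-01]
```

View pics/w2.png

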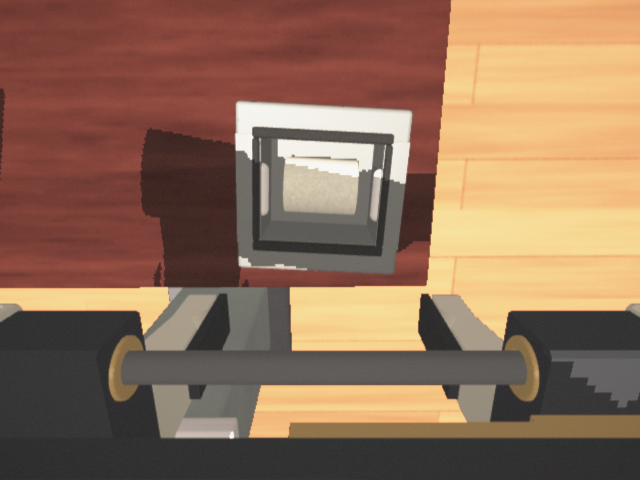

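The printer is seen from above: grey top with corners near (237,102), (411,112), (394,273), (240,265), and the black seal frame outer from (253,128) to (394,134), (384,254), (253,248).

Run:
```python
from h import *
i=np.load("w2.npy",allow_pickle=True).item();im=cv2.imread("pics/w2.png")
h=cv2.cvtColor(im,cv2.COLOR_BGR2HSV)
def quad(m,z,eps):
    c=cv2.convexHull(big(m));q=cv2.approxPolyDP(c,eps*cv2.arcLength(c,True),True)[:,0];print(q.tolist())
    P=np.array([plane(i,*p,z) for p in q]);print(P.round(4).tolist(),P.mean(0))
    for k in range(len(P)):
        e=P[(k+1)%len(P)]-P[k];print(round(np.linalg.norm(e),4),round(np.degrees(np.arctan2(e[1],e[0])),2))
m=cv2.inRange(h,(0,0,0),(180,255,48));m[:115]=0;m[268:]=0;m[:,:245]=0;m[:,402:]=0
quad(m,.090,.04)
m=cv2.inRange(h,(0,0,60),(180,50,255));m[:90]=0;m[280:]=0;m[:,:225]=0;m[:,415:]=0
quad(m,.085,.04)
```

```text
[[281, 243], [269, 246], [267, 242]]
[[0.4533, -0.249, 0.09], [0.4505, -0.2378, 0.09], [0.4544, -0.2362, 0.09]] [ 0.45272917 -0.24097159  0.09      ]
0.0115 104.26
0.0042 22.95
0.0128 -94.64
[[238, 101], [411, 112], [392, 272], [238, 264]]
[[0.5758, -0.2176, 0.085], [0.5664, -0.3619, 0.085], [0.422, -0.3531, 0.085], [0.431, -0.2068, 0.085]] [ 0.49880989 -0.28484896  0.085     ]
0.1445 -93.76
0.1446 176.53
0.1466 86.47
0.1452 -4.3
```

Run:
```python
from h import *
i=np.load("w2.npy",allow_pickle=True).item();im=cv2.imread("pics/w2.png")
print(im[190,238:290].max(1).tolist());print(im[118:160,320].max(1).tolist());print(im[225:275,320].max(1).tolist());print(im[190,365:410].max(1).tolist())
g=im.max(2)
for t in (50,65,80):
    m=(g<t).astype(np.uint8)*255;m[:115]=0;m[262:]=0;m[:,:246]=0;m[:,397:]=0
    c=cv2.convexHull(big(cv2.morphologyEx(m,cv2.MORPH_CLOSE,np.ones((5,5)))));q=cv2.approxPolyDP(c,.04*cv2.arcLength(c,True),True)[:,0]
    P=np.array([plane(i,*p,.09) for p in q]);print(t,q.tolist(),P.round(4).tolist(),P.mean(0))
    for k in range(len(P)):
        e=P[(k+1)%len(P)]-P[k];print(round(np.linalg.norm(e),4),round(np.degrees(np.arctan2(e[1],e[0])),2))
```

```text
[111, 108, 108, 111, 111, 112, 111, 112, 111, 112, 111, 110, 113, 108, 68, 52, 47, 51, 48, 47, 47, 71, 118, 179, 204, 206, 201, 196, 189, 178, 159, 98, 89, 106, 109, 112, 113, 112, 110, 113, 113, 113, 112, 113, 127, 184, 208, 210, 210, 209, 204, 210]
[244, 243, 243, 244, 243, 243, 243, 243, 243, 243, 242, 216, 136, 91, 89, 92, 92, 90, 88, 89, 87, 79, 93, 166, 232, 243, 243, 243, 243, 243, 243, 243, 243, 243, 243, 243, 242, 241, 206, 132, 163, 215]
[92, 94, 95, 93, 96, 96, 96, 94, 97, 94, 95, 96, 94, 95, 96, 98, 96, 88, 63, 46, 49, 52, 52, 49, 53, 51, 52, 54, 79, 102, 109, 108, 109, 111, 111, 112, 110, 111, 111, 111, 110, 110, 108, 109, 106, 112, 124, 130, 132, 133]
[112, 113, 112, 112, 106, 91, 102, 150, 179, 191, 197, 201, 205, 204, 183, 110, 71, 51, 51, 48, 50, 51, 51, 72, 110, 111, 112, 109, 110, 109, 112, 111, 109, 111, 112, 109, 111, 111, 110, 96, 76, 74, 72, 72, 76]
50 [[257, 164], [387, 183], [379, 254], [255, 248]] [[0.5248, -0.2312, 0.09], [0.5078, -0.3437, 0.09], [0.4421, -0.3392, 0.09], [0.4486, -0.2248, 0.09]] [ 0.48082579 -0.28472855  0.09      ]
0.1137 -98.59
0.0658 176.16
0.1146 86.73
0.0764 -4.8
65 [[253, 160], [384, 178], [380, 255], [254, 249]] [[0.5282, -0.228, 0.09], [0.5122, -0.3409, 0.09], [0.4411, -0.3402, 0.09], [0.4477, -0.2238, 0.09]] [ 0.48227549 -0.28321691  0.09      ]
0.114 -98.08
0.0711 179.48
0.1166 86.78
0.0806 -2.95
80 [[255, 136], [384, 169], [381, 254], [253, 249]] [[0.548, -0.2309, 0.09], [0.5199, -0.3405, 0.09], [0.4421, -0.3411, 0.09], [0.4477, -0.2229, 0.09]] [ 0.48940176 -0.28385663  0.09      ]
0.1132 -104.36
0.0778 -179.57
0.1183 87.3
0.1006 -4.56
```

Run:
```python
from h import *
i=np.load("w2.npy",allow_pickle=True).item()
A,B,L,R=[plane(i,*p,.09)[:2] for p in [(320,130),(320,253.2),(252,190),(388.7,190)]]
m1=(A+B)/2;m2=(L+R)/2;print(m1,m2,np.linalg.norm(A-B),np.linalg.norm(L-R))
a=np.radians(-3.8);x=np.array([np.cos(a),np.sin(a)]);y=np.array([-x[1],x[0]])
print("centre",x*(m1@x)+y*(m2@y))
```

```text
[ 0.49783872 -0.28510815] [ 0.50199543 -0.28545025] 0.10928084839662251 0.11995942696196556
centre [ 0.49783435 -0.28517388]
```

{"api": "jog_arm", "payload": {"deltas": [[[1,1,5,0,-0.04],[1,1,5,0,-0.04],[1,1,5,-1,-0.04],[1,1,5,-1,-0.04],[1,1,5,-2,-0.04],[1,1,5,-3,-0.04],[1,1,5,-3,-0.04],[1,1.2,5.4,-3,-0.022]]]}}

```text
time_s: 4.58
tcp_pos: [0.558, 0.1178, 0.1534]
eef_rot: [-179.9, -0.1, -17.6]
contact_force: [0.6, 0.2, -0.1]
gripper_width: 0.088
gripper_force: 0.0
```

{"api": "jog_arm", "payload": {"deltas": [[[1,0,0,-2,0],[1,0,0,0,0],[1,0,0,0,0],[1,0,0,0,0]]]}}

```text
time_s: 5.08
tcp_pos: [0.5587, 0.1149, 0.135]
eef_rot: [-179.9, -0.1, -17.7]
contact_force: [-0.6, -0.2, 1.2]
gripper_width: 0.0879
gripper_force: 0.0
```

Run:
```python
from h import *
s=r.get_state();i=r.camera_info("wrist");im=r.capture("wrist");cv2.imwrite("pics/w3.png",im)
print(s["tcp_pos"],s["eef_rot"])
c=big(blue(im));b=cv2.boxPoints(cv2.minAreaRect(c));print(b.round(1))
P=np.array([plane(i,*p,.053) for p in b]);print(P.round(4),P.mean(0))
```

```text
[0.55871184 0.11491158 0.1350004 ] [-1.79911220e+02 -9.02761410e-02 -1.77181792e+01]
[[306. 208.]
 [335. 208.]
 [335. 308.]
 [306. 308.]]
[[0.5948 0.1136 0.053 ]
 [0.5896 0.0973 0.053 ]
 [0.5267 0.1168 0.053 ]
 [0.5324 0.1346 0.053 ]] [0.56085411 0.11558342 0.053     ]
```

View pics/w3.png

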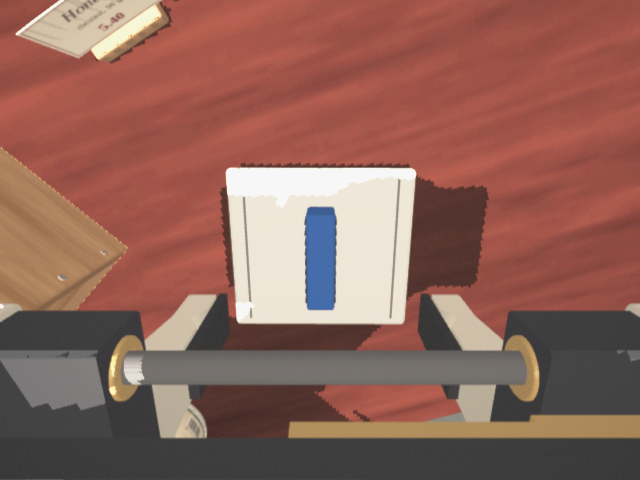

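The cover is square to the tool: grip from (320,208) to (320,308), between the fingers. I'll go down and grip.

{"api": "jog_arm", "payload": {"deltas": [[[1,0.1,0.1,-3,0],[1,0,0,-2,0],[1,0,0,-2,0],[1,0,0,-1.4,0],[1,0,0,0,0],[0,0,0,0,0],[-1,0,0,0,0],[-1,0,0,0,0]]], "force": 45}}

```text
time_s: 6.12
tcp_pos: [0.5593, 0.1161, 0.05]
eef_rot: [-180.0, -0.0, -17.7]
contact_force: [0.0, 0.4, 0.9]
gripper_width: 0.0629
gripper_force: 0.0
```

{"api": "jog_arm", "payload": {"deltas": [[[-1,0,0,0,0],[-1,0,0,0,0],[-1,0,0,0,0],[-1,0,0,0,0]]]}}

```text
time_s: 6.62
tcp_pos: [0.5592, 0.116, 0.0496]
eef_rot: [180.0, 0.0, -17.7]
contact_force: [-1.1, -0.2, 0.3]
gripper_width: 0.0231
gripper_force: 0.0
```

{"api": "jog_arm", "payload": {"deltas": [[[-1,0,0,0,0],[-1,0,0,0,0],[-1,0,0,0,0],[-1,0,0,0,0]]]}}

```text
time_s: 7.12
tcp_pos: [0.5592, 0.1161, 0.0496]
eef_rot: [-180.0, -0.0, -17.7]
contact_force: [0.8, -0.2, -0.2]
gripper_width: 0.0179
gripper_force: 45.0
```

{"api": "jog_arm", "payload": {"deltas": [[[-1,0,0,2,0],[-1,0,0,3,0],[-1,0,0,3,0],[-1,0,0,3,0],[-1,0,0,0,0],[-1,0,0,0,0]]]}}

```text
time_s: 7.88
tcp_pos: [0.5586, 0.1158, 0.1589]
eef_rot: [180.0, 0.1, -17.7]
contact_force: [-0.1, 0.0, -2.4]
gripper_width: 0.0177
gripper_force: 45.0
```

Run:
```python
from h import *
s=r.get_state();i=r.camera_info("wrist");im=r.capture("wrist");cv2.imwrite("pics/w4.png",im)
print(s)
c=big(blue(im));b=cv2.boxPoints(cv2.minAreaRect(c));print(b.round(1))
```

```text
{'time_s': 7.875, 'joints': array([ 3.13447838e+01,  1.49509908e+01, -1.94584648e+01, -3.46658478e-02,
       -5.56438122e+01,  4.09601459e+01]), 'qd': array([ 0.02027338,  0.9082774 , -0.55912339,  0.02547265,  0.04075696,
        0.07570397]), 'joint_torque': array([ 3.14906600e-02, -4.90992522e+01,  2.71277851e+01,  6.51583627e+00,
        9.38948337e-02,  4.57271972e-04]), 'tcp_pos': array([0.55855108, 0.1158363 , 0.15891558]), 'eef_rot': array([ 1.79978518e+02,  5.65198922e-02, -1.77146574e+01]), 'contact_force': array([-0.10675046,  0.02823137, -2.4053383 ]), 'moment': array([-0.04178429,  0.05135634,  0.00227085]), 'gripper_force': 44.99872148036957, 'gripper_width': 0.017678263880462015}
[[301. 349.]
 [301. 250.]
 [346. 250.]
 [346. 349.]]
```

View pics/w4.png

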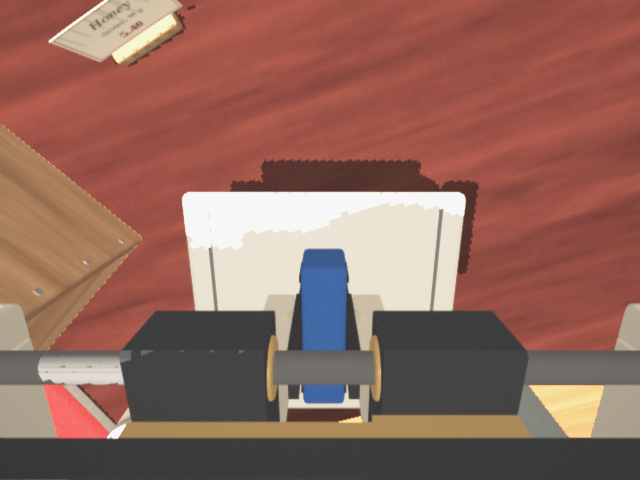

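The cover hangs level in the fingers. The plate's far edge is at row 192 (columns 184–465) and the grip's far end at row 250.

Run:
```python
from h import *
s=r.get_state();i=r.camera_info("wrist");t=s["tcp_pos"];a=np.radians(s["eef_rot"][2]);x=np.array([np.cos(a),np.sin(a)]);y=np.array([-x[1],x[0]])
zt=t[2]-.0206
L=plane(i,184,196,zt)[:2];R=plane(i,465,196,zt)[:2];F=plane(i,324,192,zt)[:2];G=plane(i,324,250,t[2]+.0034)[:2]
for n,p in zip("LRFG",(L,R,F,G)):print(n,(p-t[:2])@x,(p-t[:2])@y)
print(t,s["eef_rot"])
```

```text
L 0.053786864575874956 0.05832475415121709
R 0.05366921488615444 -0.06073874298094695
F 0.05543625081611924 -0.0009777815798373904
G 0.03783486289623628 -0.000918358088783133
[0.55839522 0.11571061 0.15850888] [ 1.79935997e+02  8.72455343e-02 -1.77131448e+01]
```

{"api": "jog_arm", "payload": {"deltas": [[[-1,0,-2,2,0],[-1,-0.5,-5,1,0.035],[-1,-1,-5.5,0,0.035],[-1,-1,-5.5,0,0.035],[-1,-1,-5.5,0,0.035],[-1,-1,-5.5,0,0.035],[-1,-1,-5.5,0,0.035],[-1,-0.5,-5.5,0,0.033]]]}}

```text
time_s: 8.93
tcp_pos: [0.498, -0.2855, 0.1884]
eef_rot: [-180.0, 0.1, -3.7]
contact_force: [2.0, 0.3, -1.7]
gripper_width: 0.0178
gripper_force: 45.0
```

{"api": "jog_arm", "payload": {"deltas": [[[-1,0,0,0,0],[-1,0,0,0,0],[-1,0,0,-1.5,0],[-1,0,0,-1,0],[-1,0,0,0,0],[-1,0,0,0,0]]]}}

```text
time_s: 9.68
tcp_pos: [0.4995, -0.2836, 0.1647]
eef_rot: [180.0, 0.0, -3.7]
contact_force: [-0.2, 0.4, -1.0]
gripper_width: 0.0179
gripper_force: 45.0
```

Run:
```python
from h import *
s=r.get_state();print(s["tcp_pos"],s["eef_rot"],s["contact_force"],s["gripper_force"])
a=r.capture("scene")[270:430,270:480];b=r.capture("side")[290:450,310:520]
cv2.imwrite("pics/d5.png",cv2.resize(np.vstack([a,b]),None,fx=1.8,fy=1.8,interpolation=2))
```

```text
[ 0.49947743 -0.28363854  0.16466469] [ 1.79991164e+02  9.10979444e-04 -3.72610240e+00] [-0.19475533  0.39164247 -0.97040545] 44.99886989593506
```

View pics/d5.png

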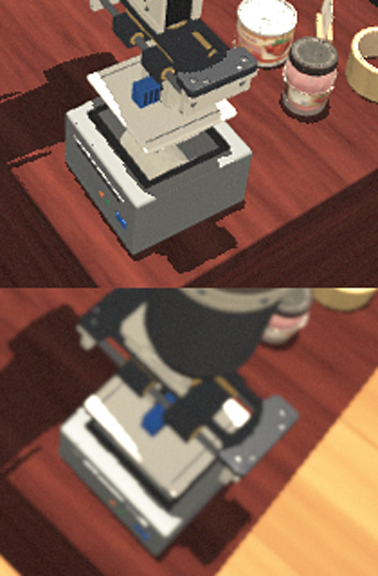

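The cover hovers square above the bay, clear of the tins and jars. I'll go down in steps.

{"api": "jog_arm", "payload": {"deltas": [[[-1,-0.1,-0.1,-0.8,0],[-1,0,0,-0.8,0],[-1,0,0,-0.8,0],[-1,0,0,-0.4,0],[-1,0,0,0,0],[-1,0,0,0,0]]], "force": 60}}

```text
time_s: 10.52
tcp_pos: [0.4984, -0.285, 0.1368]
eef_rot: [180.0, -0.0, -3.8]
contact_force: [-0.1, -0.4, -1.7]
gripper_width: 0.0179
gripper_force: 60.0
```

{"api": "jog_arm", "payload": {"deltas": [[[-1,0,0,-0.3,0],[-1,0,0,-0.3,0],[-1,0,0,0,0],[-1,0,0,0,0]]]}}

```text
time_s: 11.02
tcp_pos: [0.4982, -0.285, 0.1306]
eef_rot: [180.0, -0.0, -3.8]
contact_force: [0.6, -0.1, -1.8]
gripper_width: 0.018
gripper_force: 60.0
```

No contact, so the feet are inside the bay (4 mm below the top face). Continuing.

{"api": "jog_arm", "payload": {"deltas": [[[-1,0,0,-0.3,0],[-1,0,0,-0.3,0],[-1,0,0,0,0],[-1,0,0,0,0]]]}}

```text
time_s: 11.52
tcp_pos: [0.4991, -0.285, 0.1253]
eef_rot: [180.0, -0.1, -3.7]
contact_force: [0.3, 3.0, 6.2]
gripper_width: 0.0172
gripper_force: 60.0
```

{"api": "jog_arm", "payload": {"deltas": [[[-1,0,0,-0.2,0],[-1,0,0,-0.2,0],[-1,0,0,0,0],[-1,0,0,0,0]]]}}

```text
time_s: 12.02
tcp_pos: [0.4991, -0.285, 0.121]
eef_rot: [180.0, -0.1, -3.8]
contact_force: [2.4, 1.4, 2.3]
gripper_width: 0.0177
gripper_force: 60.0
```

{"api": "jog_arm", "payload": {"deltas": [[[-1,0,0,-0.2,0],[-1,0,0,-0.2,0],[-1,0,0,0,0],[-1,0,0,0,0]]]}}

```text
time_s: 12.52
tcp_pos: [0.4979, -0.2848, 0.1159]
eef_rot: [-180.0, 0.1, -3.8]
contact_force: [5.5, 2.0, -6.4]
gripper_width: 0.0175
gripper_force: 60.0
```

{"api": "jog_arm", "payload": {"deltas": [[[-1,0,0,-0.2,0],[-1,0,0,0,0],[-1,0,0,0,0]]]}}

```text
time_s: 12.9
tcp_pos: [0.498, -0.2848, 0.1146]
eef_rot: [-180.0, 0.0, -3.8]
contact_force: [1.3, 3.6, 1.3]
gripper_width: 0.018
gripper_force: 60.0
```

{"api": "jog_arm", "payload": {"deltas": [[[-1,0,0,-0.2,0],[-1,0,0,0,0],[-1,0,0,0,0]]]}}

```text
time_s: 13.28
tcp_pos: [0.498, -0.2848, 0.1132]
eef_rot: [-180.0, 0.0, -3.8]
contact_force: [-0.8, 5.7, 5.0]
gripper_width: 0.0179
gripper_force: 60.0
```

Run:
```python
from h import *
s=r.get_state();print(s["tcp_pos"],s["eef_rot"],s["contact_force"],s["moment"])
```

```text
[ 0.49799116 -0.28484283  0.11323425] [-1.79999420e+02  3.56723047e-03 -3.76208345e+00] [-0.83392856  5.7396712   5.02088457] [2.22915059 0.09274556 0.07983417]
```

{"api": "jog_arm", "payload": {"deltas": [[[-1,0,0.1,-0.1,0],[-1,0,0,0,0],[-1,0,0,0,0]]]}}

```text
time_s: 13.65
tcp_pos: [0.498, -0.2847, 0.113]
eef_rot: [179.9, -0.0, -3.7]
contact_force: [-2.0, 1.4, 10.5]
gripper_width: 0.0174
gripper_force: 60.0
```

Run:
```python
from h import *
s=r.get_state();print(s["tcp_pos"],s["eef_rot"],s["contact_force"],s["moment"])
i=r.camera_info("wrist");np.save("w6.npy",i,allow_pickle=True)
im=r.capture("wrist");cv2.imwrite("pics/w6.png",im);a=r.capture("scene")[270:430,270:480]
cv2.imwrite("pics/d6.png",np.hstack([cv2.resize(im,None,fx=.6,fy=.6,interpolation=3),cv2.resize(a,(378,288))]))
```

```text
[ 0.49799922 -0.28472739  0.11302315] [ 1.79924442e+02 -1.59369510e-02 -3.74661307e+00] [-1.95913397  1.36435694 10.46325521] [0.92936675 0.90206267 0.10396246]
```

View pics/d6.png

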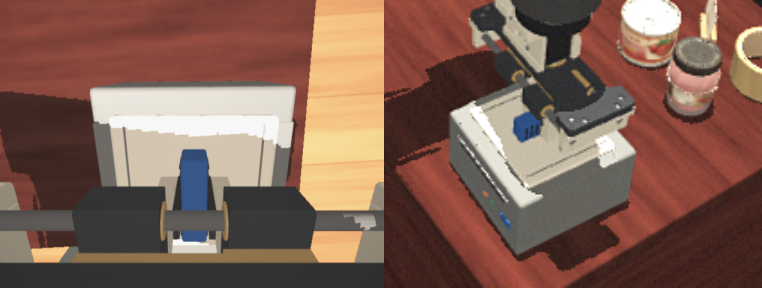

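The cover lies square and flush on the printer with the seal hidden beneath it, and the tins and jars haven't moved. One more small press, then settle.

{"api": "jog_arm", "payload": {"deltas": [[[-1,0,0,-0.05,0],[-1,0,0,0,0],[-1,0,0,0,0],[-1,0,0,0,0],[-1,0,0,0,0],[-1,0,0,0,0]]]}}

```text
time_s: 14.5
tcp_pos: [0.498, -0.2848, 0.1128]
eef_rot: [179.9, -0.0, -3.7]
contact_force: [-3.2, 3.0, 13.7]
gripper_width: 0.0175
gripper_force: 60.0
```

{"api": "jog_arm", "payload": {"deltas": [[[-1,0,0,0,0],[-1,0,0,0,0]]]}}

```text
time_s: 14.75
tcp_pos: [0.498, -0.2848, 0.1128]
eef_rot: [179.9, -0.0, -3.7]
contact_force: [-3.3, 3.4, 12.8]
gripper_width: 0.0178
gripper_force: 60.0
```

```bash
python3 -c "
from plant import r
print(r.close_job()); s=r.get_state(); print(s['tcp_pos'],s['contact_force'])"
```

```text
the job is handed in; nothing more can be done
None
the job is handed in; nothing more can be done
```

The job is handed in: the cover is seated square in the printer bay, the force trace showed the catches snapping, and the gripper is still pressing it down with about 13 N; the judge's verdict was not shown.

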